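# Level the casting plate and hold the level down on it

## Task

The three-footed steel plate has to be level before a mould goes on it. Lift the mug off it by its ear, keep it upright and stand it on the bench beside the plate; then lay the aluminium level flat along the middle of the plate, from the two plain feet towards the screw foot, and let go of it. Next turn the winged knob of the screw foot until the bubble rests between the two lines, and last press the level firmly down on the plate from above, about as hard as the weight of a full bottle, and finish while still pressing, bubble between the lines, so that it cannot rock while I tighten the lock nut; leave the other things on the bench where they are.

Things in the scene. Friction and masses are not known exactly. Their poses are not given: they have to be found in the camera images.
- mug: Grey enamel mug, open at the top, 0.14 to 0.22 kg, standing on the plate with its ear roughly towards the robot. Origin on the underside, z up; the cup's axis stands 12 mm from the origin towards +y. The cup is 84 mm across and 81 mm high; the ear is on its -y side.
- mug_ear (a point): Point in the upper part of the mug's ear, 52 mm above the mug's underside, with the mug's axes. The ear is a flat upright loop in the plane x = 0: 8 mm thick in x, reaching 9 mm outwards (-y) from this point; the cup's wall is 15 mm inwards (+y). The ear's top is 13 mm above this point, its foot 31 mm below.
- plate: Steel plate that is to be level: 200 x 110 x 12 mm, top about 40 mm above the bench, too heavy to shift. It tips only about the line through its two plain feet near the -x end. Origin on that line at the underside (85 mm from mid-length); x towards the screw foot, y across, z square to the plate. At the start the screw-foot end is 0.7 to 1.5 degrees too low.
- plate_mid (a point): Middle of the plate's top face, with the plate's axes (x along its 200 mm, towards the screw foot, whose upright axis is 150 mm from here).
- knob (a point): Grip point of the screw foot's knob, on its upright axis, 90 mm above the bench. The knob is a black winged bar 57 mm long (this point's x), 12 mm thick (y; 15 mm at the rounded ends), from 74 to 96 mm above the bench, on a 13 mm neck. Below it, up to 62 mm above the bench, are lug and lock nut (36 mm across).
- foot_screw: The screw with that knob; origin on the bench, z up, x along the bar. It keeps its height. Clockwise seen from above raises the screw-foot end of the plate, anticlockwise lowers it: 14 mm a whole turn, that is 9.5 mrad of tilt per radian. It takes 0.08 N m to turn, stays where it is left, also under load, and goes half a turn past level.
- level: Short aluminium spirit level with dark end caps and a glass tube let into its top at mid-length: 160 mm long (x), 28 mm wide (y), 46 mm high, 0.32 kg, flat underneath, the same either way round. Lies on the bench to the right of the plate. Origin at the centre of its underside. Top and sides are rigid all along, the glass included.
- bubble (a joint): How far the bubble stands from the middle of the level's tube, in m, towards the level's +x end. It runs to the higher end, 0.57 mm per mrad of slope, and rests within 1 s. The pale bubble is 16 mm long; the two black lines round the greenish tube are 11 mm each side of its middle, so between the lines means within 3 mm.
- block_plane: Bystander: small block plane, 159 x 51 x 59 mm.
- shackle: Bystander: small rusty shackle, 56 x 55 x 18 mm, lying flat.
- offcut_a: Bystander: pale sawn offcut of board, 130 x 50 x 22 mm.
- tape_measure: Bystander: tape measure in a black case, 66 x 64 x 34 mm.
- sanding_block: Bystander: brown sanding block, 112 x 62 x 30 mm.

How it is judged:
By the outcome, as a careful person would: the job done as asked, in the order asked, and still so for the second after the job is handed in, while the arm keeps its last pose, push and grip.
It also fails if it takes over 72 s, if anything falls off the work surface, if the arm or the gripper's body presses on something with over 40 N, if the wrist force passes 120 N, or if a joint passes its speed limit or range.

## Robot

A 6-joint arm with a two-finger parallel gripper is mounted at the origin on a cart in front of the work surface, level with it; the furniture and walls round the work are solid. World frame = base frame: x ahead of the robot, y to its left, z up, the work surface at z = 0. Lengths are in mm, angles in degrees, forces in N, time in s.
With the tool pointing down it reaches from about 350 to 875 mm from the base axis. Payload 4.2 kg.
Tool frame: the origin (TCP) lies midway between the tips of the shut fingers; the grasp point (between the pads) lies ctrl.tcp_to_grasp behind it (ctrl.tcp_to_grasp is the distance from the TCP to the grasp point, in mm); z points along the fingers, y is the line along which they close (so a half turn about z gives the same grasp; the last joint's range is limited). The gripper opens to 85 mm and grips with 20 to 120 N. Pads are 22 mm wide; open, the fingers measure 114 mm over their backs; the gripper's body (76 mm by 85 mm) begins 54 mm behind the grasp point. The pads swing forward as they close: fully open they stand 13 mm farther back than shut.
Start: joints at [84.374, 22.042, 0.453, 0, -68.411, -14.817], TCP at [218.266, 585.627, 231.312] pointing down, gripper open.
Joint ranges: [-179.83, 179.83], [-69.29, 118.12], [-61.27, 80.66], [-181.25, 117.63], [-171.15, -9.14], [-177.46, 177.46]. Speed limits (degrees/s): [159.86, 159.86, 180, 180, 180, 180].

## Interface

Orientations are given as [roll, pitch, yaw] about the fixed x, y, z axes, in that order (R = Rz(yaw) Ry(pitch) Rx(roll)).
In Python, from cell import ctrl gives the robot as it stands. Calls block until the motion is done:
- ctrl.goto(position, orientation): joint-space move of the TCP to a pose.
- ctrl.line_to(position, vel=150, rot=None, threshold=None): straight line of the TCP; rot=None keeps the orientation; vel is the mean speed in mm/s. With threshold (N) it stops when the force on the tool has changed by that much, and returns True; else False.
- ctrl.move_j(angles): joint-space move.
- ctrl.grip(opening, f_grip=None): finger opening in mm; f_grip is the grip in N (None keeps the last); returns when the fingers have stopped.
- ctrl.dwell(seconds).
- ctrl.ik(position, orientation): joint angles nearest the present ones, or None.
- ctrl.get_obs(): the state.
- ctrl.snapshot(name): name is "side" or "top"; returns a dict with "img" (480x640x3 uint8, red, green, blue), "vfov" (degrees; the focal length in pixels is half the picture's height over the tangent of half this angle, whatever the lens; pixels are square), "cx", "cy" (the principal point, pixels), "origin" and "attitude" of the camera in the world. Camera axes: x right, y up, looking along -z (the intrinsics and any distortion apply to the point x, -y, -z); pixel columns grow to the right and rows downward; lengths in mm; the calibration is good to about 2 mm. A picture is of the moment at which its call begins. There is no depth.
A pose or a line that the arm cannot do raises ctrl.PlanningError and nothing moves.
- ctrl.hand_in(): hands the job in; it is judged then, once.
The state is a dict: "time_s": time; "q": joint angles; "qd": joint speeds; "joint_efforts": joint torques, N m; "position": TCP position; "ee_rot": TCP orientation; "contact_force": force on the tool from outside, world axes, zero at the start; "ft_torque": the same for the moment, N m; "grip_width": finger opening in mm; "grasp_force": force on a finger pad.
Only numpy, scipy, OpenCV 4.12 (cv2) and the standard library are available. Lean on these libraries where they do the work, as an engineer would, in place of code of your own. Each camera call takes 0.05 s, during which the arm holds its last target. There are 200 camera calls.

## Working session

There is one attempt and no reset: what is moved stays moved. The work goes in short steps, each a Python script; the robot and the scene stay as the last script left them, time stands still between calls to the robot, and variables do not carry over. Pictures are saved under pics/ and viewed, at most 10 in all, crops included, and the job is handed in when it is done.

```bash
ls; mkdir -p pics; python3 - <<'E'
from cell import ctrl
import cv2
for n in("side","top"):
    s=ctrl.snapshot(n); cv2.imwrite(f"pics/{n}0.png",s["img"][:,:,::-1])
    print(n,{k:v for k,v in s.items() if k!="img"})
o=ctrl.get_obs();print(o, ctrl.tcp_to_grasp)
E
```

```text
pics
side {'vfov': 51.15404459853013, 'cx': 320.57939255737745, 'cy': 234.73294195279584, 'origin': array([ 141.91665229, -713.93730699,  517.32182635]), 'attitude': array([ 66.14592279,  -0.40867437, -30.78869288])}
top {'vfov': 43.75484258829246, 'cx': 313.79306674243617, 'cy': 236.82475579713505, 'origin': array([ 121.14570259,  125.96731245, 1293.78550459]), 'attitude': array([ 22.9377832 ,  -0.48001562, -91.45973771])}
{'time_s': 0.1, 'q': array([ 8.43734702e+01,  2.20881485e+01,  3.87653259e-01, -2.26457334e-02,
       -6.84100678e+01, -1.48189985e+01]), 'qd': array([-0.12544059, -0.13599224,  0.20611224,  0.06008933, -0.0142536 ,
        0.12011268]), 'joint_efforts': array([-1.90388027e-04, -3.93318450e+01,  1.88929832e+01,  4.19787437e+00,
       -2.57752472e-03,  9.32815425e-06]), 'position': array([218.11311536, 585.16441425, 230.31929415]), 'ee_rot': array([ 1.79887731e+02, -7.93771385e-03, -2.04538736e+01]), 'contact_force': array([ 0.26557797,  0.88490066, -0.48896116]), 'ft_torque': array([-0.04503703,  0.05171049,  0.02238558]), 'grasp_force': 0.0, 'grip_width': 85.53016766586059} 18.700000000000003
```

View pics/side0.png

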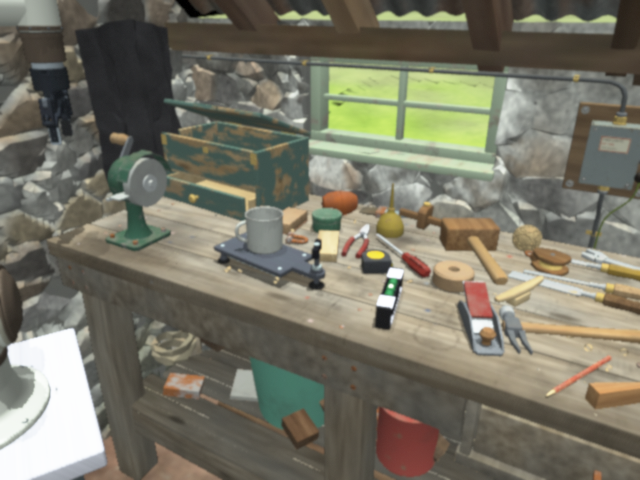

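View pics/top0.png

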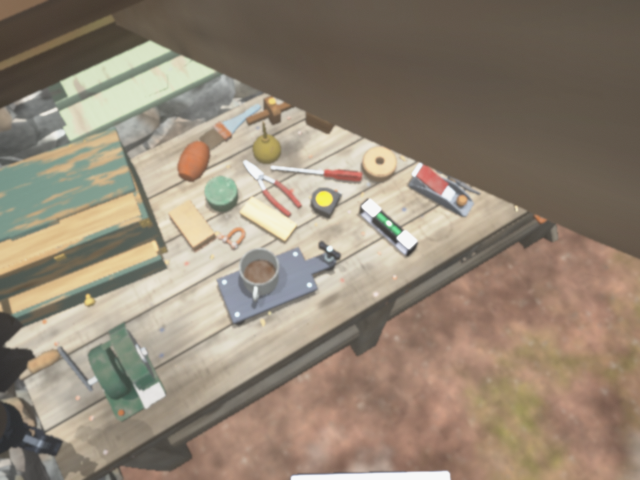

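The side picture shows the plate with the mug around (265,240), the knob at (317,260) and the level at (390,297). In the top picture the plate is at (268,285), the mug ear at (255,292), the knob at (330,253) and the level at (388,226). I'll enlarge these areas.

```bash
cat > h.py <<'E'
import numpy as np, cv2
from scipy.spatial.transform import Rotation as Ro
from cell import ctrl
CAM={"side":(51.15404459853013,320.57939255737745,234.73294195279584,[141.91665229,-713.93730699,517.32182635],[66.14592279,-0.40867437,-30.78869288]),
"top":(43.75484258829246,313.79306674243617,236.82475579713505,[121.14570259,125.96731245,1293.78550459],[22.9377832,-0.48001562,-91.45973771])}
def ray(n,p):
    v,cx,cy,o,a=CAM[n]; f=240/np.tan(np.radians(v/2))
    d=Ro.from_euler("xyz",a,degrees=True).apply([(p[0]-cx)/f,-(p[1]-cy)/f,-1]); return np.array(o),d/np.linalg.norm(d)
def onz(n,p,z):
    o,d=ray(n,p); return o+d*(z-o[2])/d[2]
def proj(n,P):
    v,cx,cy,o,a=CAM[n]; f=240/np.tan(np.radians(v/2))
    c=Ro.from_euler("xyz",a,degrees=True).inv().apply(np.array(P,float)-o); c=np.atleast_2d(c)
    return np.c_[cx+f*c[:,0]/-c[:,2],cy-f*c[:,1]/-c[:,2]]
def tri(ps,pt):
    A=np.zeros((3,3));b=np.zeros(3);L=[]
    for n,p in(("side",ps),("top",pt)):
        o,d=ray(n,p);M=np.eye(3)-np.outer(d,d);A+=M;b+=M@o;L.append((o,d))
    X=np.linalg.solve(A,b); return X,[np.linalg.norm((np.eye(3)-np.outer(d,d))@(X-o)) for o,d in L]
def crop(n,x0,y0,w,h,k,f,img=None):
    im=ctrl.snapshot(n)["img"] if img is None else img
    c=cv2.resize(im[y0:y0+h,x0:x0+w,::-1],None,fx=k,fy=k,interpolation=cv2.INTER_CUBIC)
    for x in range((x0+9)//10*10,x0+w,10): cv2.line(c,(int((x+.5-x0)*k),0),(int((x+.5-x0)*k),4 if x%50 else 12),(0,0,255),1)
    for y in range((y0+9)//10*10,y0+h,10): cv2.line(c,(0,int((y+.5-y0)*k)),(4 if y%50 else 12,int((y+.5-y0)*k)),(0,0,255),1)
    cv2.imwrite(f,c)
E
python3 - <<'E'
from h import *
crop("side",205,195,210,145,3.8,"pics/s1.png")
crop("top",210,185,210,145,3.8,"pics/t1.png")
E
```

```text
(no output)
```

View pics/s1.png

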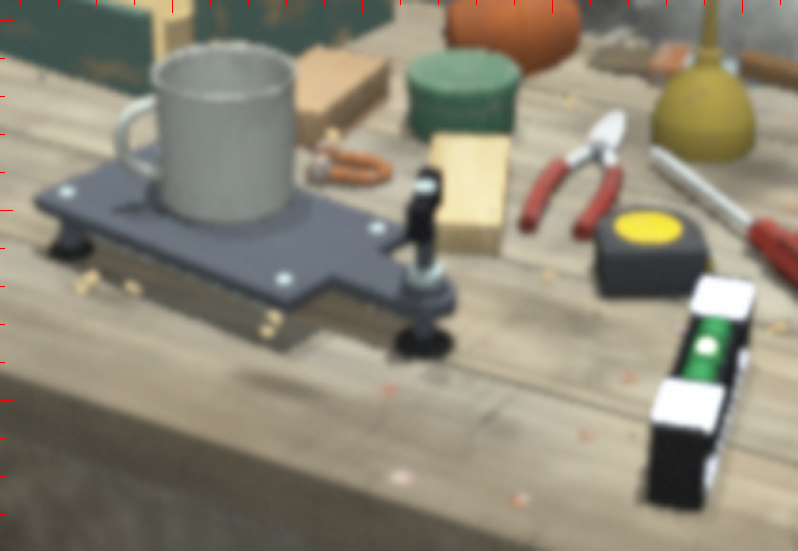

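View pics/t1.png

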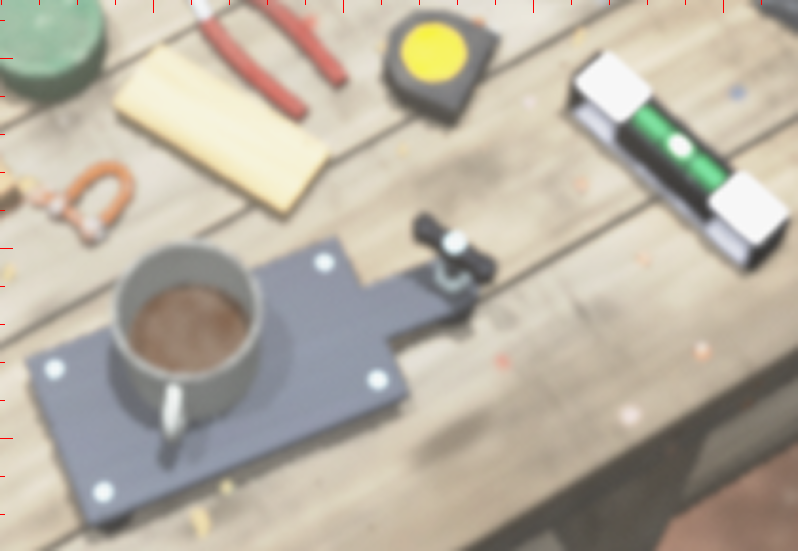

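```bash
cat >> h.py <<'E'
S=lambda u,v:(205+(u+.5)/3.8-.5,195+(v+.5)/3.8-.5)
T=lambda u,v:(210+(u+.5)/3.8-.5,185+(v+.5)/3.8-.5)
E
python3 - <<'E'
from h import *
np.set_printoptions(precision=1,suppress=True)
D={}
for n,s,t in [("dot_far",(378,228),(324,263)),("dot_near",(285,280),(377,380)),("dot_nl",(67,190),(103,492)),
 ("knobtop",(425,186),(455,242)),("lev_far",(725,279),(593,66)),("lev_near",(684,427),(769,232)),("bubble",(706,346),(680,146)),
 ("wingA",(430,172),(425,225)),("wingB",(419,232),(486,269)),("rim",(225,72),(187,310)),("ear_top",(138,98),(174,390)),("ear_out",(117,140),(172,425))]:
    X,r=tri(S(*s),T(*t));D[n]=X;print(n,X,np.array(r))
print("dot4 z40",onz("top",T(55,369),40), "wings z95",onz("top",T(425,227),90),onz("top",T(485,268),90))
for a,b in(("dot_nl","dot_near"),("dot_near","dot_far"),("lev_near","lev_far"),("wingB","wingA")):
    d=D[b]-D[a];print(a,b,np.linalg.norm(d),np.degrees(np.arctan2(d[1],d[0])))
# rim ellipse from top
for u,v in((113,310),(262,310),(187,240),(187,380)): print(onz("top",T(u,v),121))
E
```

```text
dot_far [614.1 145.1  35.8] [1.8 1.8]
dot_near [540.3 115.3  35.3] [1.5 1.5]
dot_nl [475.4 272.4  40.7] [1.6 1.6]
knobtop [601.4  69.6  95.7] [1.3 1.3]
lev_far [734.  -21.   47.4] [0.6 0.6]
lev_near [ 627.1 -121.2   42.1] [3.4 3.4]
bubble [681.  -70.9  45.9] [1.6 1.6]
wingA [613.5  86.1  94.3] [1.9 1.9]
wingB [589.2  52.2  79.9] [0.2 0.2]
rim [556.2 219.6 117.6] [1.8 1.8]
ear_top [509.2 227.7 109.6] [1.7 1.7]
ear_out [496.5 230.6  85.4] [2. 2.]
dot4 z40 [548.2 302.4  40. ] wings z95 [612.   86.7  90. ] [586.1  53.3  90. ]
dot_nl dot_near 170.00113733169513 -67.56158676201461
dot_near dot_far 79.62323771046894 21.924069039083026
lev_near lev_far 146.57851458325652 43.16691929562785
wingB wingA 44.0980432043219 54.40118477209965
[554.  260.3 121. ]
[552.1 178.6 121. ]
[594.5 220.2 121. ]
[512.7 219.4 121. ]
```

```bash
python3 - <<'E'
from h import *
np.set_printoptions(precision=1,suppress=True)
print("ear@103",onz("top",T(177,384),103),onz("top",T(173,410),103),onz("top",T(171,432),95))
c=np.array([554.5,220]);
for a in (166,170,174):
    d=np.array([np.cos(np.radians(a)),np.sin(np.radians(a))])
    for r,z in((57,103),(66,93)):
        P=np.r_[c+d*r,z]; print(a,r,[( (q-o)*3.8) for q,o in((proj("side",P)[0],(205,195)),(proj("top",P)[0],(210,185)))])
print("edge",[onz("top",p,0)[:2] for p in((150,440),(355,333),(540,230))])
for u,v in((610,50),(573,82),(788,213),(751,250)): print("lev",onz("top",T(u,v),46)[:2])
for P,o in(([499,229.7,73],[180,0,-10]),([499,229.7,73],[180,0,170]),([371,171,34],[180,0,-10]),([371,171,34],[180,0,170]),([680,-71,20],[180,0,43]),([680,-71,20],[180,0,-137]),([544,209,60],[180,0,-67]),([544,209,60],[180,0,113]),([601,70,72],[180,0,53]),([601,70,72],[180,0,-127])): print(P,o,ctrl.ik(P,o))
E
```

```text
ear@103 [516.5 226.3 103. ] [501.6 228.3 103. ] [491.6 229.9  95. ]
166 57 [array([119.3, 106. ]), array([161.4, 413.1])]
166 66 [array([104.4, 124. ]), array([158.8, 433.9])]
170 57 [array([120.5, 108.6]), array([168.5, 414.4])]
170 66 [array([105.8, 127. ]), array([167. , 435.4])]
174 57 [array([122.3, 111.1]), array([175.7, 415.2])]
174 66 [array([107.8, 130. ]), array([175.3, 436.3])]
edge [array([223.4, 448.5]), array([436.4,  16.3]), array([ 674. , -435.3])]
lev [744.8 -32. ]
lev [723.5  -8. ]
lev [ 634.2 -131.3]
lev [ 611.  -107.2]
[499, 229.7, 73] [180, 0, -10] [ 41.6  24.4 -21.8   0.  -43.8  38.4]
[499, 229.7, 73] [180, 0, 170] [  41.6   24.4  -21.8   -0.   -43.8 -141.6]
[371, 171, 34] [180, 0, -10] [ 47.8  17.5 -43.2   0.  -29.3  32.2]
[371, 171, 34] [180, 0, 170] [  47.8   17.5  -43.2   -0.   -29.3 -147.8]
[680, -71, 20] [180, 0, 43] [  7.6  38.7  -3.7   0.  -47.7 125.4]
[680, -71, 20] [180, 0, -137] [  7.6  38.7  -3.7   0.  -47.7 -54.6]
[544, 209, 60] [180, 0, -67] [ 36.9  28.  -17.6   0.  -44.4 -13.9]
[544, 209, 60] [180, 0, 113] [ 36.9  28.  -17.6   0.  -44.4 166.1]
[601, 70, 72] [180, 0, 53] [ 22.   28.9 -13.7   0.  -47.4 121. ]
[601, 70, 72] [180, 0, -127] [ 22.   28.9 -13.7   0.  -47.4 -59. ]
```

```bash
python3 - <<'E'
from h import *
np.set_printoptions(precision=1,suppress=True)
p=ctrl.get_obs()["position"]
O=[180,0,-8]
ctrl.line_to([p[0],p[1],370],vel=250)
ctrl.goto([496.5,228.3,370],O)
ctrl.grip(45,f_grip=90)
ctrl.line_to([496.5,228.3,140],vel=250)
hit=ctrl.line_to([496.5,228.3,71.5],vel=80,threshold=6)
print("hit",hit,ctrl.get_obs()["position"])
if not hit:
    f0=ctrl.get_obs()["contact_force"]
    ctrl.grip(0)
    o=ctrl.get_obs();print(o["grip_width"],o["grasp_force"],o["contact_force"]-f0,o["time_s"])
crop("side",190,170,240,170,3.3,"pics/s2.png")
E
```

```text
hit False [496.9 228.6  72. ]
5.834497669412977 87.94378627091646 [-1.4 -1.8  3.7] 5.5583
```

View pics/s2.png

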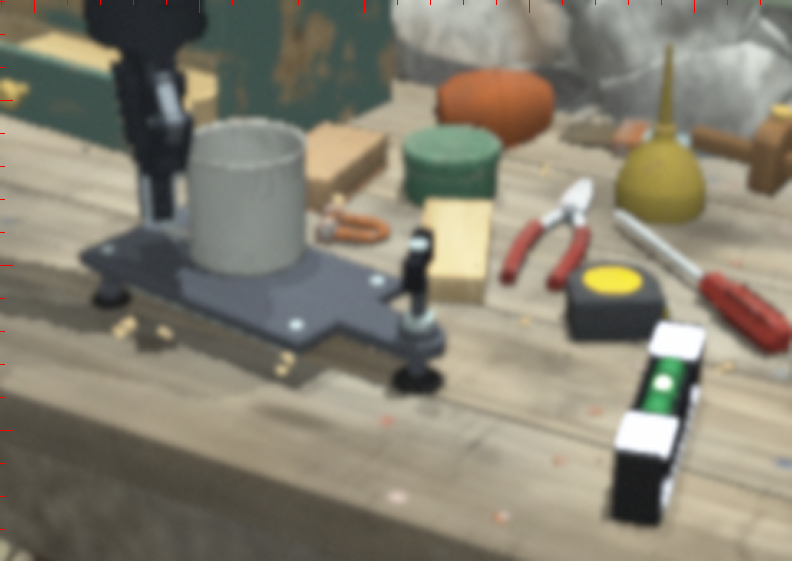

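The fingers hold the ear, with the mug still upright at crop (247,197). Next I'll lift it and set it down at the free spot.

```bash
python3 - <<'E'
from h import *
np.set_printoptions(precision=1,suppress=True)
p=ctrl.get_obs()["position"]
ctrl.line_to([p[0],p[1],p[2]+20],vel=50)
o=ctrl.get_obs();print(o["grip_width"],o["grasp_force"],o["contact_force"])
ctrl.line_to([p[0],p[1],170],vel=130)
ctrl.line_to([440,52,170],vel=170)
ctrl.line_to([440,52,50],vel=120)
crop("side",240,200,240,170,3.3,"pics/s3.png")
h=ctrl.line_to([440,52,28],vel=20,threshold=3)
o=ctrl.get_obs();print(h,o["position"],o["grip_width"],o["grasp_force"],o["contact_force"],o["time_s"])
E
```

```text
5.850104351973061 88.16948711872101 [ 0.2  0.1 -1.6]
True [439.9  52.   33.3] 5.947133130396763 88.97797107696533 [-0.8 -0.6  2.6] 10.1583
```

View pics/s3.png

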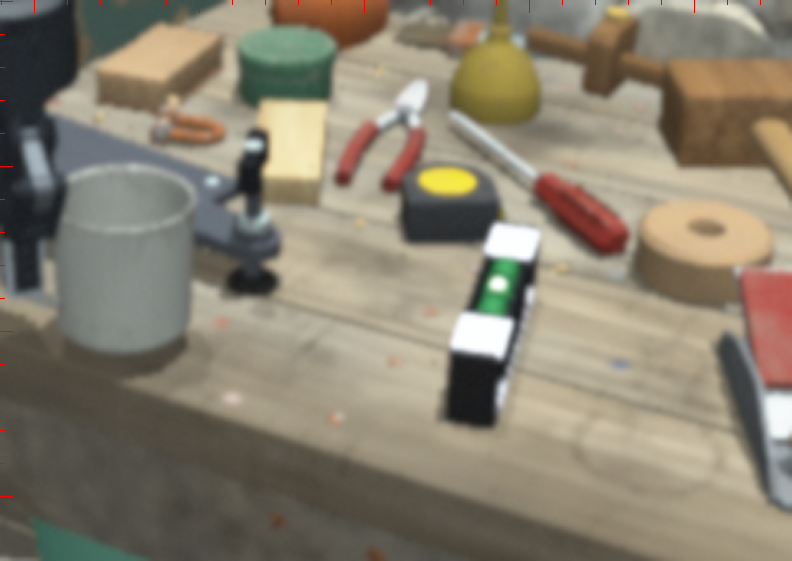

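The mug hangs upright just above the bench at crop (125,255), and has now touched down at the expected height. I'll release it and fetch the level.

```bash
python3 - <<'E'
from h import *
np.set_printoptions(precision=1,suppress=True)
ctrl.grip(30)
ctrl.line_to([440,52,130],vel=120)
O=[180,0,-138.3]
ctrl.goto([679.5,-70,130],O)
ctrl.grip(58,f_grip=60)
h=ctrl.line_to([679.5,-70,10],vel=120,threshold=6)
print(h,ctrl.get_obs()["position"],ctrl.get_obs()["time_s"])
if not h:
    ctrl.grip(0); o=ctrl.get_obs();print(o["grip_width"],o["grasp_force"],o["contact_force"],o["time_s"])
    ctrl.line_to([679.5,-70,60],vel=100)
    i1=ctrl.snapshot("top")["img"][180:330,210:430,::-1]; i2=ctrl.snapshot("side")["img"][180:330,220:440,::-1]
    cv2.imwrite("pics/m4.png",cv2.resize(np.vstack([i1,i2]),None,fx=2,fy=2,interpolation=cv2.INTER_CUBIC))
E
```

```text
False [680.3 -69.9  11. ] 14.6833
27.503694452103723 60.17972946166992 [ 1.6 -0.1  3.4] 15.0583
```

View pics/m4.png

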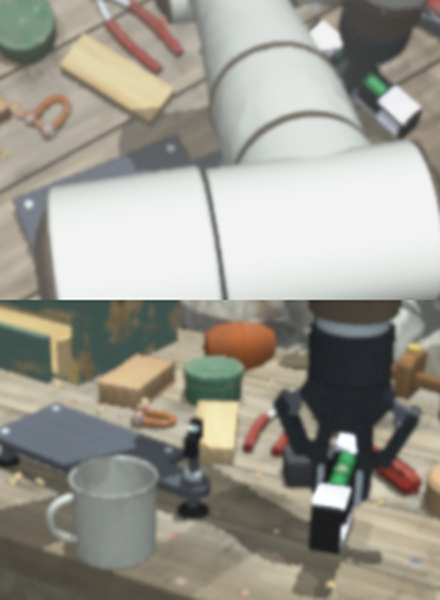

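The gripper holds the level by its middle (lower picture, around (335,490)), and the mug stands upright by the plate. I'll lay the level on the plate now.

```bash
python3 - <<'E'
from h import *
np.set_printoptions(precision=1,suppress=True)
p=ctrl.get_obs()["position"]
ctrl.line_to([p[0],p[1],170],vel=200)
O=[180,0,-67.7]
ctrl.goto([544.2,208.8,120],O)
ctrl.line_to([544.2,208.8,58],vel=120)
h=ctrl.line_to([544.2,208.8,42],vel=20,threshold=3)
o=ctrl.get_obs();print(h,o["position"],o["contact_force"])
ctrl.grip(60)
ctrl.line_to([544.2,208.8,140],vel=150)
ctrl.goto([601,69.5,150],[180,0,-127])
ctrl.dwell(1)
print(ctrl.get_obs()["time_s"])
a=ctrl.snapshot("top")["img"];b=ctrl.snapshot("side")["img"]
cv2.imwrite("pics/top5.png",a[:,:,::-1]);cv2.imwrite("pics/side5.png",b[:,:,::-1])
i1=cv2.resize(a[225:335,210:360,::-1],None,fx=2.66,fy=2.66,interpolation=cv2.INTER_CUBIC);i2=cv2.resize(b[200:310,210:360,::-1],None,fx=2.66,fy=2.66,interpolation=cv2.INTER_CUBIC)
i1=cv2.resize(a[225:335,210:360,::-1],None,fx=5,fy=5)[:300,:]
crop("side",210,200,150,110,5.3,"pics/s5.png",b)
E
```

```text
True [544.3 208.7  50.1] [ 0.  -0.5  3.1]
21.8083
```

View pics/s5.png

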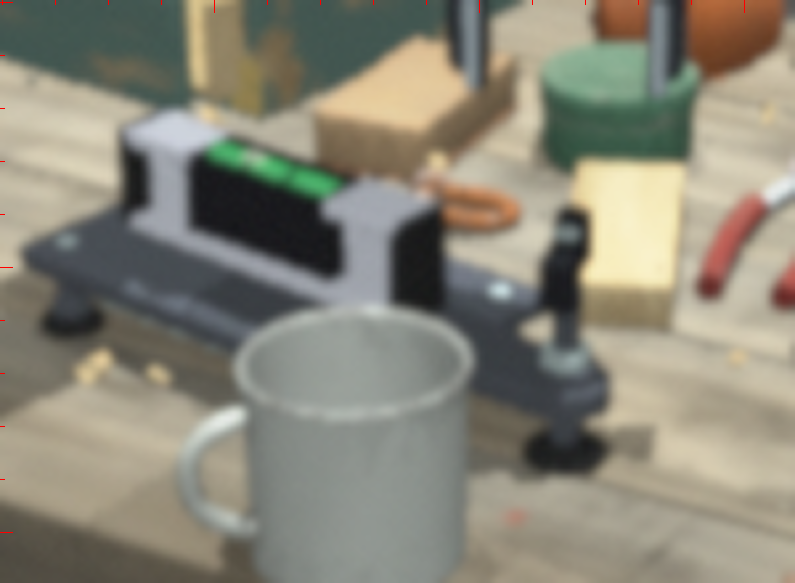

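The level lies along the plate at crop (280,220), with its bubble at about (252,157). The tube's middle is about (270,166), so the bubble sits towards the plain-feet end, as expected. Next I'll grip the knob and turn it 75° clockwise.

```bash
cat >> h.py <<'E'
def prof(n,img,half=30):
    c=np.array([544.2,208.8,85.5]);d=np.array([np.cos(np.radians(-67.7)),np.sin(np.radians(-67.7)),0])
    s=np.arange(-half,half+1,2); P=proj(n,c+s[:,None]*d)
    t=P[-1]-P[0];nrm=np.array([-t[1],t[0]])/np.linalg.norm(t)
    G=[];k=np.arange(-5,5.1,.5)
    M=np.stack([cv2.remap(img.astype(np.float32),(P[:,0]+nrm[0]*q).astype(np.float32)[None],(P[:,1]+nrm[1]*q).astype(np.float32)[None],cv2.INTER_CUBIC)[0] for q in k]) # k,s,3
    g=M[...,1]-.5*M[...,0]-.5*M[...,2]
    j=g.mean(1).argmax(); sl=slice(max(0,j-1),j+2)
    return s,M[sl].mean(0),k[j]
def show(n,img):
    s,m,k=prof(n,img);print(n,"off",k)
    print(" ".join(f"{a}:{int(r)}/{int(g)}" for a,(r,g,b) in zip(s,m)))
E
python3 - <<'E'
from h import *
np.set_printoptions(precision=1,suppress=True)
for n in("top","side"): show(n,cv2.imread(f"pics/{n}5.png")[:,:,::-1])
ctrl.goto([601.2,69.6,150],[180,0,53])
ctrl.grip(45,f_grip=35)
h=ctrl.line_to([601.2,69.6,71.5],vel=120,threshold=6)
o=ctrl.get_obs();f0=o["contact_force"];t0=o["ft_torque"];print(h,o["position"],o["ee_rot"],o["q"])
if not h:
    ctrl.grip(0);o=ctrl.get_obs();print(o["grip_width"],o["grasp_force"],o["contact_force"]-f0,o["ft_torque"]-t0,o["time_s"])
E
```

```text
top off -3.0
-30:142/146 -28:147/152 -26:152/156 -24:155/160 -22:158/163 -20:163/168 -18:167/172 -16:171/177 -14:176/181 -12:179/185 -10:183/188 -8:186/192 -6:188/194 -4:191/197 -2:192/199 0:194/201 2:196/202 4:198/204 6:200/206 8:200/207 10:201/208 12:203/210 14:204/211 16:206/212 18:207/213 20:207/213 22:207/214 24:208/214 26:208/213 28:206/212 30:204/210
side off 1.0
-30:82/165 -28:74/167 -26:74/169 -24:74/171 -22:75/171 -20:78/172 -18:91/174 -16:106/174 -14:119/170 -12:127/168 -10:129/171 -8:129/180 -6:122/186 -4:108/185 -2:94/183 0:83/180 2:78/177 4:75/173 6:70/166 8:65/155 10:61/142 12:58/137 14:61/146 16:67/160 18:71/168 20:72/170 22:73/172 24:74/173 26:74/173 28:73/171 30:73/169
False [601.8  69.8  72.1] [179.9  -0.1  53. ] [ 21.9  28.9 -13.6   0.  -47.4 121.1]
11.146466742517326 37.3680922575295 [-2.7  1.2  5.3] [ 0.6  0.7 -0.1] 26.0583
```

```bash
python3 - <<'E'
from h import *
np.set_printoptions(precision=1,suppress=True)
f0=ctrl.get_obs()["contact_force"]
for st in (-30,-70):
    q=np.array(ctrl.get_obs()["q"]);q[5]+=st;ctrl.move_j(list(q))
    o=ctrl.get_obs();print(o["time_s"],o["ee_rot"],o["position"],o["contact_force"]-f0,o["ft_torque"],o["grip_width"])
    ctrl.dwell(1); show("side",ctrl.snapshot("side")["img"])
E
```

```text
26.625 [180.   -0.1  23.1] [601.6  69.7  72.5] [ 3.8 -1.  -4.4] [-0.5 -0.1 -0. ] 11.306529138999403
side off 1.0
-30:77/158 -28:72/161 -26:71/164 -24:71/166 -22:72/167 -20:72/167 -18:74/166 -16:83/165 -14:98/165 -12:115/170 -10:126/178 -8:130/185 -6:127/188 -4:119/187 -2:106/185 0:93/182 2:83/177 4:77/172 6:73/166 8:68/156 10:64/146 12:61/144 14:63/151 16:67/159 18:71/166 20:72/169 22:72/169 24:73/170 26:73/171 28:73/169 30:73/166
28.8 [180.   -0.1 -47. ] [601.3  68.8  72.5] [ 5.5 -7.8 -4.5] [-1.9 -0.7 -0.1] 11.134330391779397
side off 0.5
-30:80/167 -28:73/167 -26:71/166 -24:71/167 -22:71/166 -20:71/166 -18:69/162 -16:65/152 -14:60/140 -12:61/135 -10:74/144 -8:94/161 -6:114/175 -4:131/185 -2:138/188 0:139/190 2:128/187 4:111/181 6:93/171 8:74/153 10:63/139 12:59/139 14:62/149 16:67/159 18:69/163 20:70/166 22:71/167 24:71/168 26:72/169 28:73/166 30:80/161
```

The bubble is centred: the lines are at -12.7 and +11.2 on the profile and the bubble's middle at -1.1. I'll release the knob and press.

```bash
python3 - <<'E'
from h import *
np.set_printoptions(precision=2,suppress=True)
ctrl.grip(45); p=ctrl.get_obs()["position"]
ctrl.line_to([p[0],p[1],150],vel=150)
show("side",ctrl.snapshot("side")["img"])
O=[180,0,-67.7]; x,y=533.6,234.7
ctrl.goto([x,y,130],O); ctrl.grip(0)
ctrl.line_to([x,y,97],vel=100); ctrl.dwell(.5)
f0=ctrl.get_obs()["contact_force"][2]
h=ctrl.line_to([x,y,78],vel=12,threshold=5)
o=ctrl.get_obs();print(h,f0,o["position"],o["contact_force"],o["time_s"])
if h:
    z=o["position"][2]
    for i in range(25):
        ctrl.dwell(.15);o=ctrl.get_obs();f=o["contact_force"][2]-f0;print(round(z,2),o["position"][2],f)
        if 11.5<f<14.5: break
        z+=-.25 if f<11.5 else .15
        ctrl.line_to([x,y,z],vel=10)
    ctrl.dwell(1);o=ctrl.get_obs();print(o["contact_force"],o["contact_force"][2]-f0,o["time_s"])
    im=ctrl.snapshot("side")["img"];show("side",im);crop("side",210,170,150,110,5.3,"pics/s7.png",im)
E
```

```text
side off 0.5
-30:81/169 -28:74/169 -26:73/169 -24:73/169 -22:72/169 -20:73/169 -18:71/165 -16:66/155 -14:62/141 -12:62/137 -10:74/147 -8:95/162 -6:116/177 -4:134/187 -2:141/191 0:140/192 2:130/190 4:113/184 6:94/174 8:75/156 10:64/141 12:60/141 14:63/152 16:68/162 18:71/167 20:72/169 22:72/169 24:72/171 26:73/172 28:75/168 30:81/163
True -0.05614158657504488 [533.66 234.7   85.95] [-0.    0.87  4.88] 34.1917
85.95 85.92372885587073 5.167917285516741
85.7 85.91976175904777 5.845970704178525
85.45 85.90665760302862 6.750611017574324
85.2 85.91745163220654 7.57920342791851
84.95 85.91597193406116 7.921543296414408
84.7 85.90589910416715 10.322561376424696
84.45 85.88034365974738 11.498309089055098
84.2 85.87088167643161 11.811729182269136
[-4.01 -0.22 12.72] 12.780497995271524 38.1417
side off 1.0
-30:91/131 -28:92/133 -26:93/136 -24:90/140 -22:84/145 -20:77/148 -18:70/146 -16:63/138 -14:58/128 -12:63/130 -10:80/147 -8:108/173 -6:139/196 -4:160/209 -2:171/216 0:172/217 2:158/208 4:131/193 6:102/172 8:78/151 10:65/139 12:60/138 14:62/146 16:67/154 18:69/159 20:69/159 22:70/160 24:72/162 26:76/163 28:89/164 30:116/173
```

View pics/s7.png

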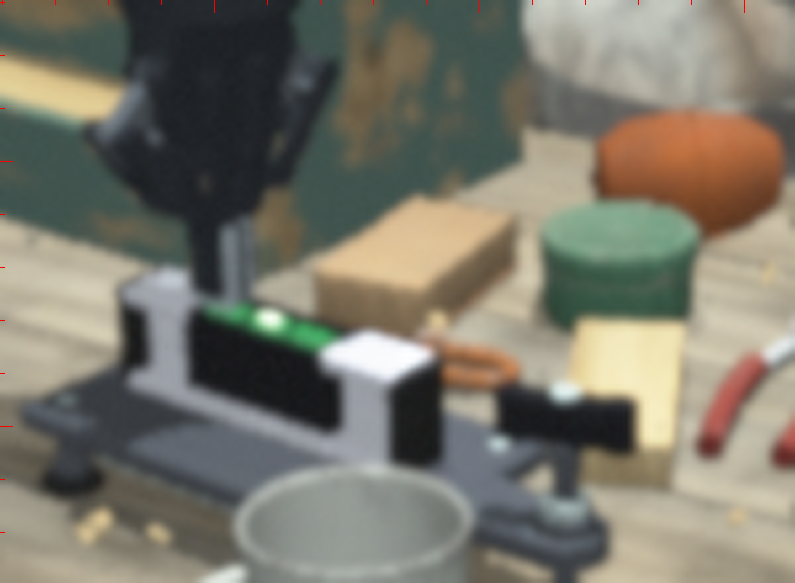

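The fingers press on the level at crop (225,295), the bubble at (270,320) sits midway between the lines, and the force is 12.8 N.

```bash
python3 - <<'E'
from h import *
for i in range(3):
    ctrl.dwell(.3); print(ctrl.get_obs()["contact_force"])
if 10<ctrl.get_obs()["contact_force"][2]<16: print(ctrl.hand_in())
E
```

```text
[-3.0984081  -0.72762131 12.08986969]
[-3.56230575 -1.06808774 11.97958405]
[-3.43704504 -1.05741818 11.83871376]
the job is handed in; nothing more can be done
None
```

The job is handed in: the mug stands upright on the bench beside the plate, the level lies along the plate's middle with the bubble between the lines, and the arm is still pressing it down with about 12 N.

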